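Index the tube carousel by one notch

ROBOT

A 6-joint arm with a two-finger parallel gripper is mounted at the origin on a cart in front of the work surface, level with it; the furniture and walls round the work are solid. World frame = base frame: x ahead of the robot, y to its left, z up, the work surface at z = 0. Lengths are in mm, angles in degrees, forces in N, time in s.
With the tool pointing down it reaches from about 300 to 850 mm from the base axis. Payload 4.2 kg.
Tool frame: the origin (TCP) lies between the finger pads; the fingertips stand 11 mm ahead of it and the grasp point (between the pads) lies 8 mm behind it; z points along the fingers, y is the line along which they close (so a half turn about z gives the same grasp; the last joint's range is limited). The gripper opens to 91 mm and grips with 3 to 60 N. Pads are 32 mm wide; open, the fingers measure 118 mm over their backs; the gripper's body (76 mm by 178 mm) begins 60 mm behind the grasp point.
Start: joints at [63.369, 18.312, 89.639, -0, 72.044, -1.146], TCP at [247.414, 519.065, 224.976] pointing down, gripper open.
Joint ranges: [-177.97, 177.97], [-48.28, 115.42], [12.27, 149.76], [-77.06, 257.06], [2.81, 150.46], [-146.56, 146.56]. Speed limits (degrees/s): [147.25, 147.25, 180, 180, 180, 180].

INTERFACE

Orientations are given as [roll, pitch, yaw] about the fixed x, y, z axes, in that order (R = Rz(yaw) Ry(pitch) Rx(roll)).
In Python, from rig import telemetry, vision, r gives the robot as it stands. The module is installed in compiled form; this text tells all that it offers.
- The arm moves only by the tool jog_arm, never from a script. Its argument "motion" is a list of rows, each an object with "dp": the shift along the world's x, y, z in mm, a list of three; "dr": the turn, a rotation vector about the world's x, y, z in rad, a list of three; "hand": the finger opening in mm, from 0 to 91.2. A call has 1 to 5 rows; each row is the pose to reach, as a shift and turn from the pose commanded when the call began; what a row does not reach only later rows make up. A row lasts 1/10 s, in which the tool goes at most 50 mm and 8.59 degrees, less where a joint would pass 70% of its speed; a pose out of reach is approached as far as the arm can. A call with a gripper value outside its range is refused whole. The fingers move at their own pace and stop on an object; "squeeze" is the grip in N (left out, the last holds). Time passes only in rows, so rows that repeat a pose let the fingers close. It gives the time, the measured TCP pose, the force, the opening and the grip force at its end, in the units of the state.
- telemetry.read_state(): the state, without advancing time (a new reading comes with each control period).
- vision.snapshot(name): name is "side" or "top" or "wrist"; returns the picture (384x512x3 uint8, red, green, blue); there is no depth.
- vision.camera_info(name): a dict with "camera_matrix" (3x3 intrinsics, pixels), "distortion" ([k1, k2, p1, p2, k3] as OpenCV has them; the pictures are not rectified), "cam_to_world" (4x4, takes a point from camera to world coordinates); the wrist camera has in their place "hand_eye" (4x4, takes a point from camera to tool coordinates, whose origin is the TCP and whose axes are the flange's). Camera axes: x right, y down, z forward; pixel columns grow to the right and rows downward; lengths in mm; the calibration is good to about 2 mm. A picture is of the moment at which its call begins: read the wrist's pose just before it. camera_info takes no time and is no camera call.
- r.job_done(): hands the job in; it is judged then, once.
The state is a dict: "clock": time; "joint_pos": joint angles; "dq": joint speeds; "joint_efforts": joint torques, N m; "ee_pos": TCP position; "orientation": TCP orientation; "wrist_force": force on the tool from outside, world axes, zero at the start; "moment": the same for the moment, N m; "grip_width": finger opening in mm; "gripper_force": force on a finger pad.
Only numpy, scipy, OpenCV 4.12 (cv2) and the standard library are available. Lean on these libraries where they do the work, as an engineer would, in place of code of your own. Each camera call takes 0.05 s, during which the arm holds its last target. There are 200 camera calls.

TASK

Bring the next tube to the reader: press the dished plunger on the arm of the tube carousel down with the fingertips and, keeping it pressed, push the arm round anticlockwise (seen from above) to the next of the twelve notches, without going on past it or turning it backwards. There let the plunger spring fully out again so that the table is locked. Nothing is to be lifted: do not touch the tubes, and leave the things standing round the carousel where they are.

Things in the scene. Friction and masses are not known exactly. Their poses are not given: they have to be found in the camera images.
- carousel: Fixed stand of the carousel: grey round foot 256 mm across, 8 thick; pedestal 168 across; steel locking flange 234 across, 38 to 44 mm high, with 12 notches, one every 30 degrees. Origin on the turning axis at worktop height, z up; +x points to the reader post, 170 mm high, on the foot's far rim. Place and yaw vary; fastened down.
- table (a joint): Table angle, rad: 0 at the start, growing anticlockwise seen from above; next notch at +0.5236. At 0 the arm with the plunger points along the stand's -x, roughly to the robot. White disc 164 mm across, top 54 mm high, 12 square tube cells up to 88 mm high, 63 mm from the axis. Unlocked it turns easily (0.1 N m) and stays where left; locked it has 1 degree of play either way.
- plunger (a joint): How far the indexing plunger is pressed down, m: 0 = out (locked in a notch), 0.014 = stop. Springs back: 3 N to start it, 6.5 N at the stop. From 0.010 on the table can turn; between notches it cannot come out past about 0.010. It snaps out by itself if let go within about 4 mm (0.03 rad) of a notch, or when the arm is then pushed on to the notch.
- plunger_head (a point): Centre of the upper face of the plunger's head, 135 mm from the table's axis, 108 mm above the worktop when out, 94 mm when fully in; moves with plunger and table. The head is a black round dish 48 mm across, 40 mm inside its rim, which stands 5 mm above this point. Closed fingertips fit in the dish; pushing its rim sideways from inside carries the arm round.
- sample_0: Loose sample tube with red cap, 17 mm across the cap, 13 mm the tube, about 91 mm long, standing in the cell at the reader with its top 145 mm above the worktop; origin at the centre of its foot, z up along it.
- sample_1: Loose sample tube with red cap, 17 mm across the cap, 13 mm the tube, about 91 mm long, standing in the cell that comes to the reader next with its top 145 mm above the worktop; origin at the centre of its foot, z up along it.
- sample_2: Loose sample tube with red cap, 17 mm across the cap, 13 mm the tube, about 91 mm long, standing in the cell after that with its top 145 mm above the worktop; origin at the centre of its foot, z up along it.
- sample_3: Loose sample tube with red cap, 17 mm across the cap, 13 mm the tube, about 91 mm long, standing in the cell that has just passed the reader with its top 145 mm above the worktop; origin at the centre of its foot, z up along it.
- sample_4: Loose sample tube with red cap, 17 mm across the cap, 13 mm the tube, about 91 mm long, standing four cells past the reader with its top 145 mm above the worktop; origin at the centre of its foot, z up along it.
- bottle_white: White plastic bottle 61 mm across, 150 mm high; bystander, to be left where it is; origin at the centre of its underside, z up.
- tape_roll: Cream tape roll standing on end, 33 mm across, 60 mm high; bystander, to be left where it is; origin at the centre of its underside, z up.
- needle_pack: Flat needle packet 30 x 86 x 9 mm with red ends; bystander, to be left where it is; origin at the centre of its underside, z up.
- tape_short: Short cream tape roll standing on end, 33 mm across, 34 mm high; bystander, to be left where it is; origin at the centre of its underside, z up.

How it is judged:
By the outcome, as a careful person would: the job done as asked, in the order asked, and still so for the second after the job is handed in, with the robot touching nothing.
It also fails if it takes over 38 s, if anything falls off the work surface, if the arm or the gripper's body presses on something with over 40 N, if the wrist force passes 120 N, or if a joint passes its speed limit or range.

## Working session

There is one attempt and no reset: what is moved stays moved. The work goes in short steps, Python scripts to look and compute and a tool call to move; the robot and the scene stay as the last step left them, time stands still between calls to the robot, and variables do not carry over. Pictures are saved under pics/ and viewed, at most 10 in all, crops included, and the job is handed in when it is done.

Besides the shell and the picture viewer there is one more tool, called after "Emit:" as name(argument=value, ...) on one line, values as JSON. jog_arm: Moves the arm, as the interface text tells. Its arguments: {"type":"object","properties":{"motion":{"type":"array"},"squeeze":{"type":"number"}},"required":["motion"]}

```bash
mkdir -p pics
python3 - <<'E'
from rig import telemetry, vision
import cv2,numpy as np
ims=[]
for n in("top","side"):
    i=vision.snapshot(n); cv2.imwrite(f"pics/{n}0.png",i[:,:,::-1]); c=vision.camera_info(n); print(n,np.round(c["camera_matrix"],1).tolist(),np.round(c["distortion"],3),np.round(c["cam_to_world"],3).tolist())
s=telemetry.read_state();print(s)
print(vision.camera_info("wrist"))
E
```

```text
top [[351.1, 0.0, 261.0], [0.0, 351.1, 187.8], [0.0, 0.0, 1.0]] [-0.1  0.   0.   0.   0. ] [[0.029, -0.974, 0.223, 332.872], [-1.0, -0.028, 0.007, -25.159], [-0.001, -0.224, -0.975, 1033.538], [0.0, 0.0, 0.0, 1.0]]
side [[357.1, 0.0, 257.7], [0.0, 357.1, 199.0], [0.0, 0.0, 1.0]] [0.009 0.    0.    0.    0.   ] [[0.983, -0.102, 0.151, 409.312], [-0.182, -0.519, 0.835, -771.617], [-0.007, -0.849, -0.529, 586.111], [0.0, 0.0, 0.0, 1.0]]
{'clock': 0.1, 'joint_pos': array([ 6.33695259e+01,  1.83490346e+01,  8.96997489e+01, -4.83361427e-04,
        7.20439796e+01, -1.14676729e+00]), 'dq': array([-0.01924927, -0.17207233, -0.24769036,  0.12994142, -0.03219036,
       -0.03732302]), 'joint_efforts': array([ 1.00985835e-03, -4.13332486e+01, -2.32513601e+01,  7.29589490e-02,
        4.21817636e-02, -7.16311592e-05]), 'ee_pos': array([247.21019882, 518.66262831, 224.1914936 ]), 'orientation': array([-1.79907246e+02, -1.39703266e-03,  1.54516441e+02]), 'wrist_force': array([-0.26487377, -0.15084126, -1.11393648]), 'moment': array([0.00482204, 0.03376271, 0.02872744]), 'gripper_force': 0.0, 'grip_width': 90.86388241879136}
{'camera_matrix': array([[345.47881132,   0.        , 259.13856012],
       [  0.        , 345.47881132, 189.31471592],
       [  0.        ,   0.        ,   1.        ]]), 'distortion': array([-0.06319882,  0.        ,  0.        ,  0.        ,  0.        ]), 'hand_eye': array([[-1.26903281e-03, -9.63545741e-01, -2.67540639e-01,
         7.46496099e+01],
       [ 9.99999151e-01, -1.30224503e-03, -5.32968601e-05,
         1.02514524e+00],
       [-2.97049506e-04, -2.67540480e-01,  9.63546576e-01,
        -1.60785443e+02],
       [ 0.00000000e+00,  0.00000000e+00,  0.00000000e+00,
         1.00000000e+00]])}
```

View pics/top0.png

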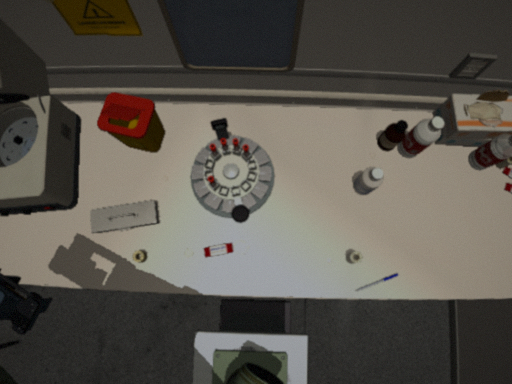

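View pics/side0.png

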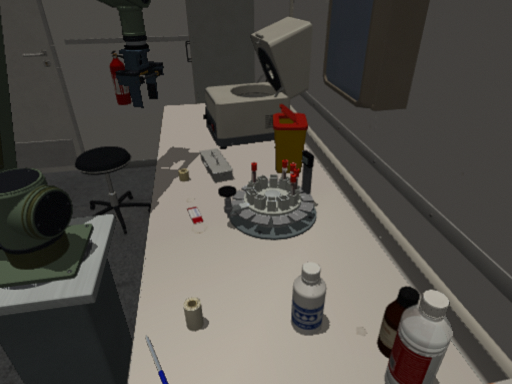

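The top view shows the plunger head at about (240,213), the carousel hub at (231,172) and the reader post at (220,125). In the side view the head is at (228,191) and the post top at (307,156). The needle pack lies at (218,250) in the top view.

```bash
cat > h.py <<'E'
import cv2,numpy as np
from rig import telemetry, vision
def ray(n,uv,T=None):
    c=vision.camera_info(n); T=c["cam_to_world"] if T is None else T
    p=cv2.undistortPoints(np.float64(uv).reshape(-1,1,2),c["camera_matrix"],c["distortion"]).reshape(-1,2)
    return T[:3,3],np.c_[p,np.ones(len(p))]@T[:3,:3].T
def plane(n,uv,z,T=None):
    o,d=ray(n,uv,T); return o+d*((z-o[2])/d[:,2])[:,None]
def tri(a,b):
    (o1,d1),(o2,d2)=a,b; d1=d1[0];d2=d2[0]
    s=np.linalg.lstsq(np.c_[d1,-d2],o2-o1,rcond=None)[0]
    p,q=o1+s[0]*d1,o2+s[1]*d2
    return (p+q)/2,np.linalg.norm(p-q)
def blob(im,box,thr):
    x0,y0,x1,y1=box; m=(im[y0:y1,x0:x1].max(2)<thr).astype(np.uint8)
    n,l,s,c=cv2.connectedComponentsWithStats(m); k=1+s[1:,4].argmax()
    return c[k]+[x0,y0],s[k]
E
python3 - <<'E'
from h import *
t=cv2.imread("pics/top0.png");s=cv2.imread("pics/side0.png")
ht,st=blob(t,(225,200,256,228),45);hs,ss=blob(s,(212,180,244,200),45)
print(ht,st,hs,ss)
print("head",tri(ray("top",ht),ray("side",hs)),plane("top",ht,111),plane("side",hs,111))
print("post",blob(t,(205,110,235,140),45),plane("top",[[219.5,122]],170),plane("side",[[307,155]],170))
print("hub",plane("top",[[231,171]],60), plane("top",[[231,171]],88))
cv2.imwrite("pics/c.png",np.hstack([cv2.resize(t[100:240,180:290],None,fx=4,fy=4,interpolation=2)[:, :400],cv2.resize(s[140:240,210:310],None,fx=4,fy=4)[:,:400] if 0 else np.vstack([cv2.resize(s[140:240,215:315],None,fx=4,fy=4),np.zeros((160,400,3),np.uint8)])]))
E
```

```text
[239.95327103 213.07943925] [  7   5  17  17 214] [227.01290323 191.30967742] [  7   6  17  13 155]
head (array([473.89646905,  35.55311041, 108.98807029]), np.float64(0.7384067453637628)) [[473.96224392  35.4287788  111.        ]] [[473.25325762  32.05088239 111.        ]]
post (array([220.15837104, 127.83257919]), array([  7,   9,  16,  20, 221], dtype=int32)) [[706.57423025  96.33022296 170.        ]] [[702.1973215   84.17507393 170.        ]]
hub [[603.20644571  69.75448791  60.        ]] [[595.43134525  67.02466944  88.        ]]
```

View pics/c.png

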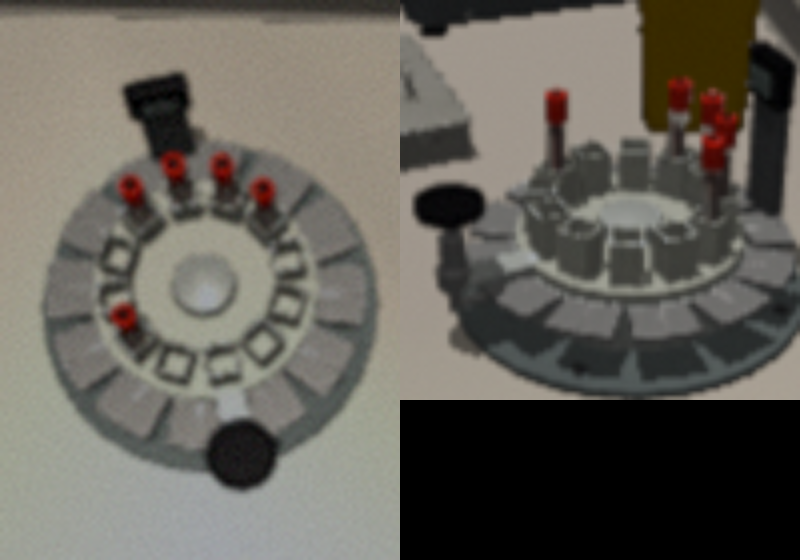

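Head at (474,35), z ≈ 109 from two views. Axis is about (604,70), so the head's radius is 134 mm, and the arm's bearing of 15° agrees with the post. I'll hover beside the head for a closer look.

Emit:
jog_arm(motion=[{"dp":[23,-48,0],"dr":[0,0,-0.1],"hand":0},{"dp":[45,-95,0],"dr":[0,0,-0.2],"hand":0},{"dp":[66,-140,0],"dr":[0,0,-0.3],"hand":0},{"dp":[87,-185,0],"dr":[0,0,-0.4],"hand":0},{"dp":[108,-230,0],"dr":[0,0,-0.5],"hand":0}], squeeze=10)

```text
clock: 0.6
ee_pos: [353.9, 290.8, 224.7]
orientation: [-180.0, 0.0, 125.7]
wrist_force: [1.4, -0.2, -1.0]
grip_width: 54.2
gripper_force: 0.0
```

Emit:
jog_arm(motion=[{"dp":[20,-45,0],"dr":[0,0,-0.08],"hand":0},{"dp":[40,-90,0],"dr":[0,0,-0.16],"hand":0},{"dp":[60,-135,0],"dr":[0,0,-0.24],"hand":0},{"dp":[80,-180,0],"dr":[0,0,-0.3],"hand":0},{"dp":[100,-225,0],"dr":[0,0,-0.364],"hand":0}])

```text
clock: 1.1
ee_pos: [453.9, 65.8, 224.9]
orientation: [180.0, -0.0, 104.9]
wrist_force: [0.8, -0.1, -0.3]
grip_width: 14.2
gripper_force: 0.0
```

Emit:
jog_arm(motion=[{"dp":[19,-40,0],"hand":0},{"dp":[19,-59,0],"hand":0},{"dp":[19,-59,0],"hand":0},{"dp":[19,-59,0],"hand":0}])

```text
schema error: expected keys dp, dr, hand
```

```bash
cat >> h.py <<'E'
def wristT():
    from scipy.spatial.transform import Rotation as R
    s=telemetry.read_state(); M=np.eye(4); M[:3,:3]=R.from_euler("xyz",s["orientation"],degrees=True).as_matrix(); M[:3,3]=s["ee_pos"]
    return M@vision.camera_info("wrist")["hand_eye"],s
E
python3 - <<'E'
from h import *
T,s=wristT(); i=vision.snapshot("wrist"); cv2.imwrite("pics/w1.png",i[:,:,::-1]); np.save("T1.npy",T); print(s["ee_pos"],s["orientation"],s["wrist_force"],s["grip_width"],s["clock"])
c=vision.camera_info("wrist"); 
for p in ([474,35.5,108],[604.4,70.3,60]):
    q=np.linalg.inv(T)@np.r_[p,1]; print(cv2.projectPoints(q[:3],np.zeros(3),np.zeros(3),c["camera_matrix"],c["distortion"])[0].ravel())
E
```

```text
[453.90747547  65.8049641  224.85448812] [ 1.79997732e+02 -1.16071541e-02  1.04855582e+02] [ 0.7736256  -0.08694366 -0.28997444] 14.186140880721084 1.1
[271.24197926 226.46829277]
[403.77417005 207.98967213]
```

View pics/w1.png

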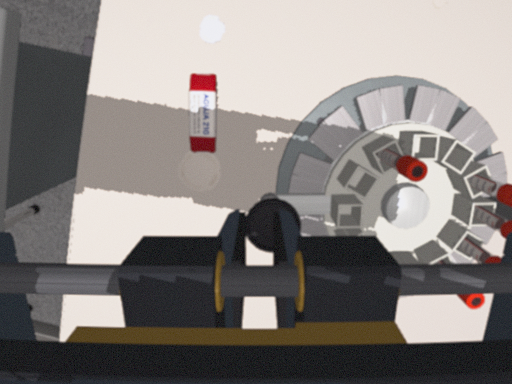

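The wrist view shows the dish at about (272,224) and the hub at (407,206), matching the predicted (271,226) and (404,208). I'll shift to the hover point so the fingers no longer cover the dish.

Emit:
jog_arm(motion=[{"dp":[20,-40,0],"dr":[0,0,0],"hand":0},{"dp":[20,-66,0],"dr":[0,0,0],"hand":0},{"dp":[20,-66,0],"dr":[0,0,0],"hand":0},{"dp":[20,-66,0],"dr":[0,0,0],"hand":0}])

```text
clock: 1.55
ee_pos: [473.3, 1.9, 224.6]
orientation: [-180.0, -0.0, 104.9]
wrist_force: [-0.1, 0.0, -0.5]
grip_width: 0.4
gripper_force: 0.0
```

Run:
```python
from h import *
T,s=wristT(); i=vision.snapshot("wrist"); cv2.imwrite("pics/w2.png",i[:,:,::-1]); print(s["ee_pos"],s["orientation"],s["wrist_force"],s["grip_width"],s["clock"])
c=vision.camera_info("wrist"); 
P=lambda p: cv2.projectPoints((np.linalg.inv(T)@np.r_[p,1])[:3],np.zeros(3),np.zeros(3),c["camera_matrix"],c["distortion"])[0].ravel()
h=P([474,35.5,112]); x,y=h.astype(int); print(h)
b,st=blob(i,(x-50,y-50,x+50,y+50),45); print(b,st,"head@112",plane("wrist",[b],112,T))
print("hub pred",P([604.4,70.3,60]))
```

```text
[473.33339073   1.85840136 224.62875831] [-1.79961629e+02 -4.94102842e-02  1.04940257e+02] [-0.12735597  0.01440445 -0.50798304] 0.4151650236362982 1.55
[269.27149498 150.18095266]
[272.25030084 162.54873646] [ 24  49  56  27 831] head@112 [[478.95973164  26.44893228 112.        ]]
hub pred [409.09064852 141.93194229]
```

View pics/w2.png

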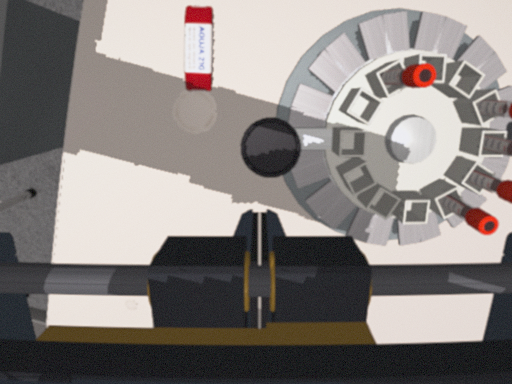

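The dish is fully visible, centred at about (270.5,147.5) and 57 px across. The hub is at (412,139), and the closed fingertips at (260,212).

Run:
```python
from h import *
T,s=wristT()
h=plane("wrist",[[270.5,147.5],[242,147.5],[299,147.5]],112,T);print(h, np.linalg.norm(h[1]-h[2]))
for z in (54,60,65):
    a=plane("wrist",[[412,139]],z,T)[0]; d=a-h[0]; print(z,a,np.hypot(*d[:2]),np.degrees(np.arctan2(d[1],d[0])))
```

```text
[[474.37714918  38.35797084 112.        ]
 [452.46297712  32.51342544 112.        ]
 [496.30589579  44.23635522 112.        ]] 45.383131233215096
54 [608.9387731   74.36679842  54.        ] 139.29632548852692 14.981385797256852
60 [606.15389361  74.3918075   60.        ] 136.61459569364402 15.293446079383719
65 [603.83316071  74.41264839  65.        ] 134.38302978070706 15.563003900704706
```

Emit:
jog_arm(motion=[{"dp":[-1,39,-10],"dr":[0,0,0],"hand":0},{"dp":[-1,39,-50],"dr":[0,0,0],"hand":0},{"dp":[-1,39,-85],"dr":[0,0,0],"hand":0},{"dp":[-1,39,-85],"dr":[0,0,0],"hand":0},{"dp":[-1,39,-85],"dr":[0,0,0],"hand":0}])

```text
clock: 2.1
ee_pos: [472.7, 41.7, 140.4]
orientation: [-180.0, -0.0, 105.1]
wrist_force: [0.7, 0.2, -0.5]
grip_width: 0.7
gripper_force: 0.0
```

Run:
```python
from h import *
T,s=wristT(); i=vision.snapshot("wrist"); t=vision.snapshot("side"); print(s["ee_pos"],s["orientation"],s["wrist_force"],s["clock"])
cv2.imwrite("pics/w3.png",np.hstack([cv2.resize(i[130:290,180:340],(400,400)),cv2.resize(t[120:230,180:290],(400,400))])[:,:,::-1])
```

```text
[472.71636152  41.72031941 140.412908  ] [-1.79988111e+02 -1.37519834e-02  1.05096373e+02] [ 0.68433804  0.19990216 -0.52493446] 2.1
```

View pics/w3.png

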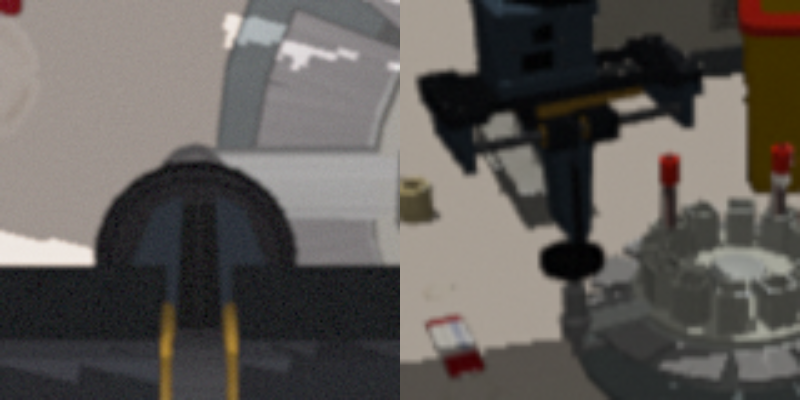

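The fingertips are above the dish, centred radially and about 4–5 mm too far in +y. I'll centre and press.

Emit:
jog_arm(motion=[{"dp":[1.5,-4,0],"dr":[0,0,0],"hand":0},{"dp":[1.5,-4,-10],"dr":[0,0,0],"hand":0},{"dp":[1.5,-4,-18],"dr":[0,0,0],"hand":0},{"dp":[1.5,-4,-24],"dr":[0,0,0],"hand":0},{"dp":[1.5,-4,-24],"dr":[0,0,0],"hand":0}])

```text
clock: 2.7
ee_pos: [473.9, 36.6, 115.3]
orientation: [-179.9, -0.0, 105.0]
wrist_force: [-1.7, -0.1, 3.5]
grip_width: 0.7
gripper_force: 1.8
```

Emit:
jog_arm(motion=[{"dp":[0,0,-5],"dr":[0,0,0],"hand":0},{"dp":[0,0,-9],"dr":[0,0,0],"hand":0},{"dp":[0,0,-11.5],"dr":[0,0,0],"hand":0},{"dp":[0,0,-11.5],"dr":[0,0,0],"hand":0}])

```text
clock: 3.1
ee_pos: [474.1, 36.7, 105.2]
orientation: [180.0, 0.0, 105.0]
wrist_force: [-3.1, -0.9, 10.5]
grip_width: 0.5
gripper_force: 5.4
```

The plunger is at its stop with 10.5 N on the wrist. I'll start the anticlockwise arc about (604.5,72.4).

Emit:
jog_arm(motion=[{"dp":[1.3,-4.5,0],"dr":[0,0,0.035],"hand":0},{"dp":[2.8,-9,0],"dr":[0,0,0.07],"hand":0},{"dp":[4.4,-13.4,0],"dr":[0,0,0.105],"hand":0},{"dp":[6.2,-17.8,0],"dr":[0,0,0.14],"hand":0},{"dp":[8.2,-22.1,0],"dr":[0,0,0.175],"hand":0}])

```text
clock: 3.6
ee_pos: [482.4, 14.6, 105.2]
orientation: [180.0, -0.0, 115.1]
wrist_force: [-3.0, 0.2, 10.2]
grip_width: 0.6
gripper_force: 5.0
```

Run:
```python
from h import *
T,s=wristT(); print(s["ee_pos"],s["wrist_force"],s["clock"])
i=vision.snapshot("wrist"); t=vision.snapshot("top"); cv2.imwrite("pics/t4f.png",t[:,:,::-1])
cv2.imwrite("pics/w4.png",np.hstack([cv2.resize(i[100:290,160:350],(400,400)),cv2.resize(t[110:230,180:300],(400,400))])[:,:,::-1])
```

```text
[482.35884693  14.59250016 105.17792389] [-2.95369506  0.15838297 10.1700017 ] 3.6
```

View pics/w4.png

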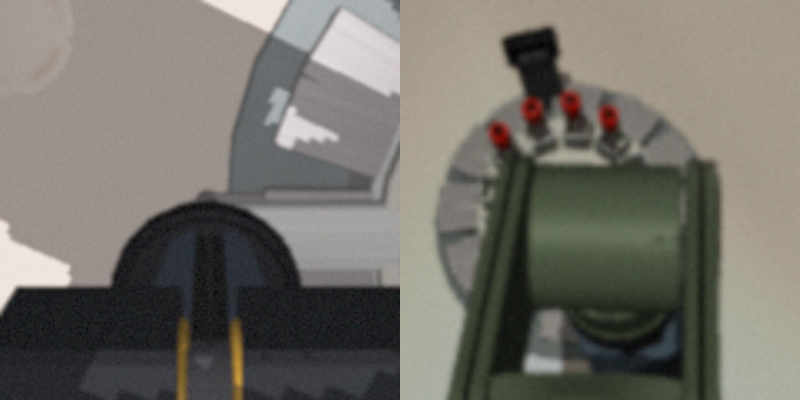

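The arm is carried along: the dish stays centred on the fingers, and the four red caps by the post have turned anticlockwise in the top view. I'll get the table angle from the caps, before and after.

```bash
cat >> h.py <<'E'
def caps(bgr):
    h=cv2.cvtColor(bgr,cv2.COLOR_BGR2HSV); m=(((h[...,0]<8)|(h[...,0]>172))&(h[...,1]>150)&(h[...,2]>80)).astype(np.uint8)
    m[:,:195]=0;m[:,270:]=0;m[:120]=0;m[192:]=0
    n,l,s,c=cv2.connectedComponentsWithStats(m); p=plane("top",c[1:][s[1:,4]>8],140)-[604.5,72.4,0]
    return np.c_[np.degrees(np.arctan2(p[:,1],p[:,0])),np.hypot(p[:,0],p[:,1])]
E
python3 - <<'E'
from h import *
for f in("top0","t4f"): print(np.round(caps(cv2.imread(f"pics/{f}.png")),1).tolist())
E
```

```text
[[14.1, 63.1], [-15.7, 62.7], [45.2, 61.5], [-45.9, 62.4], [137.4, 62.0]]
[[24.1, 61.3], [-4.8, 62.7], [-35.8, 62.7], [56.0, 61.3]]
```

The caps give about +10.3° with the tool at +10°, so nothing slipped. Next stop is about 27°.

Emit:
jog_arm(motion=[{"dp":[3.1,-6.3,0],"dr":[0,0,0.052],"hand":0},{"dp":[6.6,-12.4,0],"dr":[0,0,0.105],"hand":0},{"dp":[11.8,-20.3,0],"dr":[0,0,0.175],"hand":0},{"dp":[17.5,-27.8,0],"dr":[0,0,0.244],"hand":0},{"dp":[22.1,-33.2,0],"dr":[0,0,0.297],"hand":0}])

```text
clock: 4.2
ee_pos: [505.1, -18.8, 105.2]
orientation: [179.9, 0.0, 132.2]
wrist_force: [-0.4, 1.0, 8.4]
grip_width: 0.5
gripper_force: 4.4
```

```bash
cat > ang.py <<'E'
from h import *
s=telemetry.read_state(); p=s["ee_pos"]; print(p,s["wrist_force"],s["clock"],"tool turn",np.degrees(np.arctan2(p[1]-72.4,p[0]-604.5))+360-195.3)
A=[caps(vision.snapshot("top")[:,:,::-1].copy()) for _ in range(1)][0]; a0=np.array([14.1,-15.7,45.2,-45.9,137.4])
for a,r in A:
    d=a-a0; print(round(a,1),round(r,1),np.round(d[(d>5)&(d<36)],1))
E
python3 ang.py
```

```text
[505.14280003 -18.7905837  105.21166393] [-0.37853055  0.97411065  8.38801293] 4.2 tool turn 27.24588348344483
11.9 64.0 [27.6]
-18.8 63.4 [27.1]
42.8 61.2 [28.7]
73.4 61.4 [28.2]
161.7 65.0 [24.3]
```

Emit:
jog_arm(motion=[{"dp":[1.2,-1.3,0],"dr":[0,0,0.013],"hand":0},{"dp":[2.4,-2.5,0],"dr":[0,0,0.026],"hand":0},{"dp":[3.4,-3.5,0],"dr":[0,0,0.037],"hand":0},{"dp":[3.4,-3.5,0],"dr":[0,0,0.037],"hand":0}])

```text
clock: 4.65
ee_pos: [508.7, -22.4, 105.2]
orientation: [179.9, 0.1, 134.2]
wrist_force: [-0.0, -1.5, 6.6]
grip_width: 0.0
gripper_force: 4.1
```

```bash
python3 ang.py
```

```text
[508.71593041 -22.40050079 105.22180165] [-0.03016968 -1.4708517   6.62249602] 4.65 tool turn 29.404310582264856
14.4 62.8 [30.1]
-14.7 65.8 [31.2]
44.6 60.5 [30.5]
76.0 60.2 [30.8]
165.0 64.7 [27.6]
```

The table stands at about 30° (29.4° by the tool, 30.2° by the caps), well within the snap range. I'll let the plunger up.

Emit:
jog_arm(motion=[{"dp":[0,0,4],"dr":[0,0,0],"hand":0},{"dp":[0,0,8],"dr":[0,0,0],"hand":0},{"dp":[0,0,12],"dr":[0,0,0],"hand":0},{"dp":[0,0,15],"dr":[0,0,0],"hand":0},{"dp":[0,0,15],"dr":[0,0,0],"hand":0}])

```text
clock: 5.2
ee_pos: [507.7, -21.8, 119.4]
orientation: [180.0, -0.0, 134.2]
wrist_force: [0.3, -0.5, 0.5]
grip_width: 0.4
gripper_force: 0.0
```

Emit:
jog_arm(motion=[{"dp":[0,0,15],"dr":[0,0,0],"hand":0},{"dp":[0,0,50],"dr":[0,0,0],"hand":0},{"dp":[0,0,90],"dr":[0,0,0],"hand":0},{"dp":[-20,-40,100],"dr":[0,0,0],"hand":0},{"dp":[-40,-80,100],"dr":[0,0,0],"hand":0}])

```text
clock: 5.7
ee_pos: [468.6, -102.3, 221.0]
orientation: [179.9, 0.2, 134.4]
wrist_force: [-0.5, -0.2, -0.1]
grip_width: 0.2
gripper_force: 0.0
```

Emit:
jog_arm(motion=[{"dp":[-30,40,0],"dr":[0,0,0],"hand":0},{"dp":[-60,80,0],"dr":[0,0,0],"hand":0},{"dp":[-90,120,0],"dr":[0,0,0],"hand":0},{"dp":[-110,165,0],"dr":[0,0,0],"hand":0},{"dp":[-120,210,0],"dr":[0,0,0],"hand":0}])

```text
clock: 6.2
ee_pos: [345.3, 108.8, 219.0]
orientation: [-179.9, -0.1, 134.1]
wrist_force: [1.5, 0.9, 0.5]
grip_width: 0.8
gripper_force: 0.0
```

Emit:
jog_arm(motion=[{"dp":[-10,45,0],"dr":[0,0,0],"hand":0},{"dp":[-20,90,0],"dr":[0,0,0],"hand":0},{"dp":[-20,135,0],"dr":[0,0,0],"hand":0},{"dp":[-20,135,0],"dr":[0,0,0],"hand":0}])

```text
clock: 6.6
ee_pos: [327.2, 247.4, 219.0]
orientation: [179.9, -0.1, 134.5]
wrist_force: [-0.2, -1.3, -0.5]
grip_width: 0.2
gripper_force: 0.0
```

```bash
python3 ang.py
python3 - <<'E'
from h import *
t=vision.snapshot("top");s=vision.snapshot("side")
cv2.imwrite("pics/end.png",np.hstack([cv2.resize(t[100:240,180:320],(400,400)),cv2.resize(s[130:250,200:320],(400,400))])[:,:,::-1])
P=np.array([509,-24,112])
def pr(n):
    c=vision.camera_info(n); q=np.linalg.inv(c["cam_to_world"])@np.r_[P,1]; return cv2.projectPoints(q[:3],np.zeros(3),np.zeros(3),c["camera_matrix"],c["distortion"])[0].ravel().astype(int)
b=[]
for n,i in(("top",t),("side",s)):
    x,y=pr(n); q,st=blob(i,(x-15,y-13,x+16,y+13),45); print(n,(x,y),q,st); b.append(ray(n,[q]))
print(tri(*b))
E
```

```text
[327.24249752 247.35167488 218.95194741] [-0.16695656 -1.26951197 -0.50718186] 6.6 tool turn 312.44775058748627
14.3 63.5 [30.]
-17.7 61.7 [28.2]
44.8 60.7 [30.7]
75.0 62.1 [29.8]
166.3 64.0 [28.9]
top (np.int64(262), np.int64(200)) [262.41463415 201.1804878 ] [  8   7  16  16 205]
side (np.int64(243), np.int64(200)) [243.29015544 201.67357513] [  6   9  19  14 193]
(array([508.00826164, -23.25704401, 109.14855255]), np.float64(0.3423505667232831))
```

View pics/end.png

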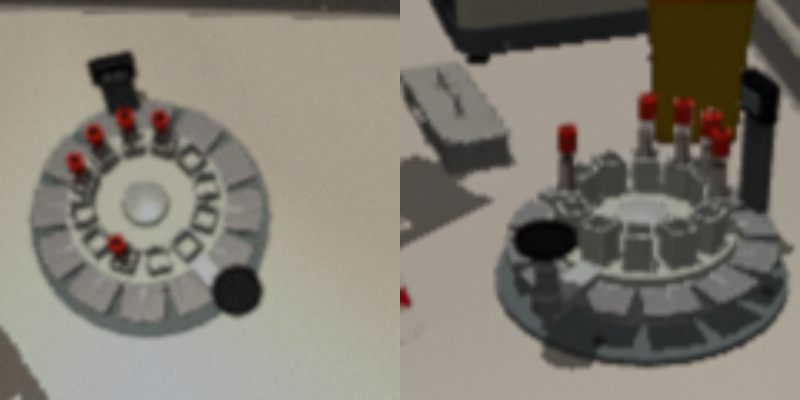

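The two-view head height is 109.1, against 109.0 at the start, so the plunger is fully out. The arm has turned about 30° and all five tubes are upright, so I'm handing in.

```bash
python3 -c "
from rig import r
print(r.job_done())"
```

```text
the job is handed in; nothing more can be done
None
```

The carousel is turned one notch anticlockwise (about 30° in the camera images), the plunger is fully out again, the tubes are upright and untouched, and the job was handed in at about 7 s.

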